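Draw a dropped die ring out from behind the press guard

TASK

A steel die ring has dropped behind the fixed guard of the bench press. Take the hooked rod from its rest, reach it in through the slot under the guard, hook the ring by its bore and draw it out along the bed into the loading nest until you feel it come up against both locating pins; hold it bedded there a moment with a light steady pull, without ramming the pins or knocking bed or guard. Then unhook it, leave it in the nest and lay the rod back in its rest as you found it. Move the ring with the hook only, not with the gripper, and leave the things standing around alone.

Things in the scene. Friction and masses are not known exactly. Their poses are not given: they have to be found in the camera images.
- press: Green bench press, fixed. Origin at bench height in the middle of its guard's slot plane; x runs level in through the slot, y across it, z up. Flat steel bed: top 25 mm above the origin, x = -190 to 275, y = -105 to 105 mm. The die begins at x = 156 mm on the bed; head and cylinder behind, from x = 140 mm on, 175 to 290 mm high.
- guard: Yellow frame with steel mesh, fixed on the press, same origin and axes as the press. It encloses the bed from x = 0 to 175 mm, y = -98 to 98 mm, up to 135 mm above the bed, with a mesh roof. The one way in is the slot in its front (x = -5 to 5 mm): 130 mm wide (y = -65 to 65 mm), from the bed up to 92 mm above the bed.
- nest: Loading nest: aluminium stop plate (5 mm) on the bed before the slot, with two rigid 12 mm pins, 14 mm high, 82 mm apart in y, that stop and centre a ring drawn along -x. Origin on the bed top, 80 mm before the slot plane, axes as the press: mean place of the bedded ring's centre. The plate is screwed fast up to 12 mm nearer to or farther from the slot; this setting is not measured: feel for it.
- ring: Turned steel die ring lying flat on the bed inside the guard: 95 mm outside diameter, 27 mm high, bore through it of at least 42 mm clear width, about 0.6 kg. Origin at the centre of its underside, z up. Sliding it on the bed takes about 2 to 6 N, which varies.
- hook: Hooked rod, 0.2 kg, in its rest. Origin at the middle of its red handle, on the rod's axis: grip it here, firmly (it pitches in a loose grip). Handle 100 mm long (x), 20 wide (y, flat sides), 26 high. The 8 mm rod runs along +x; at x = 220 mm it bends straight down into the hook, whose round end is 46 mm below the rod's axis. Knob at the rear, x = -95 mm.
- rest_mid (a point): Middle of the hook's rest, at the height of the axis of a rod lying in it (60 mm above the bench). Fixed green stand: two V-notched uprights 68 mm before and behind this point along its x axis, 77 mm high. The handle lies between the uprights, the rod in both notches, hook end to +x and hanging down, handle's middle up to 10 mm either way along x.
- dark_block: Bystander: dark steel block standing upright, 44 x 47 x 80 mm, origin at its underside.
- ink_bottle: Bystander: small blue bottle with black cap, 41 mm diameter, 72 mm high, origin at its underside.
- vee_block: Bystander: steel V-block, 46 x 44 x 36 mm, origin at its underside.
Not all that is in view belongs to the job. There is more than one size of the ring; the job needs the middle-sized.

How it is judged:
By the outcome, as a careful person would: the job done as asked, in the order asked, and still so for the second after the job is handed in, with the robot touching nothing.
It also fails if it takes over 64 s, if anything falls off the work surface, if the arm or the gripper's body presses on something with over 40 N, if the wrist force passes 120 N, or if a joint passes its speed limit or range.

ROBOT

A 6-joint arm with a two-finger parallel gripper is mounted at the origin on a cart in front of the work surface, level with it; the furniture and walls round the work are solid. World frame = base frame: x ahead of the robot, y to its left, z up, the work surface at z = 0. Lengths are in m, angles in rad, forces in N, time in s.
With the tool pointing down it reaches from about 0.275 to 0.875 m from the base axis. Payload 12.5 kg.
Tool frame: the origin (TCP) lies at the centre of the arm's flange, where the gripper is bolted on; the fingertips stand nose_length ahead of it and the grasp point (between the pads) lies 155 mm ahead of it (nose_length is the distance from the TCP to the fingertips, in m); z points along the fingers, y is the line along which they close (so a half turn about z gives the same grasp; the last joint's range is limited). The gripper opens to 85 mm and grips with 20 to 120 N. Pads are 22 mm wide; open, the fingers measure 114 mm over their backs; the gripper's body (76 mm by 85 mm) begins 54 mm behind the grasp point. The pads swing forward as they close: fully open they stand 13 mm farther back than shut.
Start: joints at [-1.332, 0.351, 1.652, -0, 1.139, -0.085], TCP at [0.175, -0.521, 0.405] pointing down, gripper open.
Joint ranges: [-2.75, 2.75], [-0.79, 2.1], [0.01, 2.65], [-1.57, 4.71], [0.07, 3.14], [-2.87, 2.87]. Speed limits (rad/s): [2.22, 2.22, 2.79, 3.14, 3.14, 3.14].

INTERFACE

Orientations are given as a rotation vector (axis times angle).
In Python, from workcell import sense, capture, job_done, nose_length gives the robot as it stands. The module is installed in compiled form; this text tells all that it offers.
- The arm moves only by the tool play_rows, never from a script. Its argument "deltas" is a list that holds one entry, the list of rows, each a list of 5 numbers: the shift along the tool's x, y, z in cm, then the turn about the tool's z in rad, then the opening, from -1 (shut) to 1 (fully open). In form: [[[dx, dy, dz, roll, gripper], ...]]. A call has 1 to 12 rows; each row is the pose to reach, as a shift and turn from the pose commanded when the call began, along the tool's axes at that moment; what a row does not reach only later rows make up. A row lasts 1/12 s, in which the tool goes at most 41.7 mm and 7.16 degrees, less where a joint would pass 70% of its speed; a pose out of reach is approached as far as the arm can. A call with a gripper value outside its range is refused whole. The fingers move at their own pace and stop on an object; "newtons" is the grip in N (left out, the last holds). Time passes only in rows, so rows that repeat a pose let the fingers close. It gives the time, the measured TCP pose, the force, the opening and the grip force at its end, in the units of the state.
- sense(): the state, without advancing time (a new reading comes with each control period).
- capture(name): name is "scene" or "top" or "wrist"; returns a dict with "color" (400x640x3 uint8, red, green, blue), "mtx" (3x3 intrinsics, pixels), "k1" (the pictures are not rectified: a ray, as slopes to the right and down, at radius r is drawn at 1 + k1 r^2 times it, then the intrinsics apply), "rvec" (rotation vector, rad) and "tvec" (3), from world to camera coordinates, as OpenCV has them; the wrist camera has in their place "mount" (4x4, takes a point from camera to tool coordinates, whose origin is the TCP and whose axes are the flange's). Camera axes: x right, y down, z forward; pixel columns grow to the right and rows downward; lengths in m; the calibration is good to about 2 mm. A picture is of the moment at which its call begins: read the wrist's pose just before it. There is no depth.
- job_done(): hands the job in; it is judged then, once.
The state is a dict: "time": time; "joint_pos": joint angles; "joint_velocities": joint speeds; "joint_torque": joint torques, N m; "tcp_pos": TCP position; "tool_rot": TCP orientation; "ft_force": force on the tool from outside, world axes, zero at the start; "torque": the same for the moment, N m; "grip_width": opening from 0.0 (shut) to 1.0 (fully open); "gripper_force": force on a finger pad.
Only numpy, scipy, OpenCV 4.12 (cv2) and the standard library are available. Lean on these libraries where they do the work, as an engineer would, in place of code of your own. Each camera call takes 0.05 s, during which the arm holds its last target. There are 200 camera calls.

## Working session

There is one attempt and no reset: what is moved stays moved. The work goes in short steps, Python scripts to look and compute and a tool call to move; the robot and the scene stay as the last step left them, time stands still between calls to the robot, and variables do not carry over. Pictures are saved under pics/ and viewed, at most 13 in all, crops included, and the job is handed in when it is done.

Besides the shell and the picture viewer there is one more tool, called after "Emit:" as a command line: name --argument value ..., lists and objects as JSON in quotes. play_rows: Moves the arm, as the interface text tells. Its arguments: {"type":"object","properties":{"deltas":{"type":"array"},"newtons":{"type":"number"}},"required":["deltas"]}

```bash
mkdir -p pics; python3 - <<'E'
from workcell import sense,capture,nose_length
import cv2,pickle
d={}
for n in("scene","top","wrist"):
    c=capture(n);d[n]=c
    cv2.imwrite(f"pics/{n}0.png",c["color"][:,:,::-1])
    print(n,{k:v for k,v in c.items() if k!="color"})
d["s"]=sense();print(d["s"],nose_length)
pickle.dump(d,open("d0.pkl","wb"))
E
```

```text
scene {'mtx': array([[498.58966682,   0.        , 312.81965641],
       [  0.        , 498.58966682, 207.58386892],
       [  0.        ,   0.        ,   1.        ]]), 'k1': -0.08355302010686996, 'rvec': array([ 2.0366302 , -0.55240251,  0.30255419]), 'tvec': array([-0.46367327,  0.22930227,  1.17762046])}
top {'mtx': array([[364.36231732,   0.        , 316.88876707],
       [  0.        , 364.36231732, 199.66979232],
       [  0.        ,   0.        ,   1.        ]]), 'k1': 0.00884017466916405, 'rvec': array([ 2.16776591, -2.04517764,  0.2225348 ]), 'tvec': array([0.00320486, 0.56446685, 0.94222419])}
wrist {'mtx': array([[289.79540454,   0.        , 318.58569887],
       [  0.        , 289.79540454, 194.76928112],
       [  0.        ,   0.        ,   1.        ]]), 'k1': -0.011127280623088126, 'mount': array([[-4.50896155e-04, -9.62073179e-01, -2.72791118e-01,
         6.90183671e-02],
       [ 9.99999897e-01, -4.45742519e-04, -8.08647523e-05,
        -2.66911121e-04],
       [-4.37967906e-05, -2.72791126e-01,  9.62073282e-01,
         3.07153147e-02],
       [ 0.00000000e+00,  0.00000000e+00,  0.00000000e+00,
         1.00000000e+00]])}
{'time': 0.15, 'joint_pos': array([-1.33161586e+00,  3.51120356e-01,  1.65227058e+00,  1.57250249e-05,
        1.13909537e+00, -8.45857756e-02]), 'joint_velocities': array([-0.00041258, -0.00123313, -0.00128785, -0.00053087,  0.00129783,
        0.00048967]), 'joint_torque': array([ 1.19392353e-03, -5.06250608e+01, -2.91501242e+01, -4.78426250e-05,
        3.37180150e-03,  2.57224292e-05]), 'tcp_pos': array([ 0.17498638, -0.52131807,  0.40428017]), 'tool_rot': array([-3.09963920e+00, -5.06198461e-01,  8.60106133e-05]), 'ft_force': array([ 0.07001132, -0.00927923, -0.53207045]), 'torque': array([-0.01141073,  0.02023489,  0.0103297 ]), 'gripper_force': 0.0, 'grip_width': 1.0000358130833358} 0.1734
```

View pics/scene0.png

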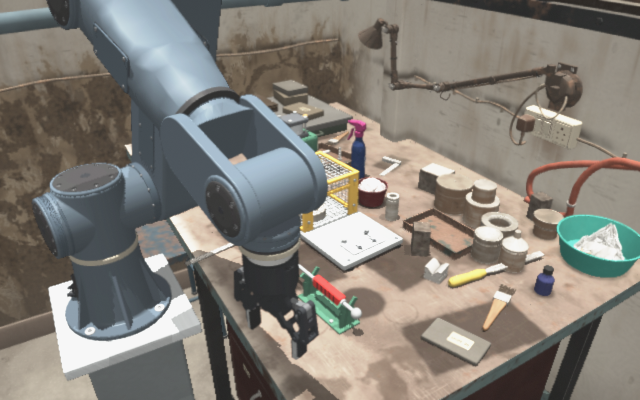

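View pics/top0.png

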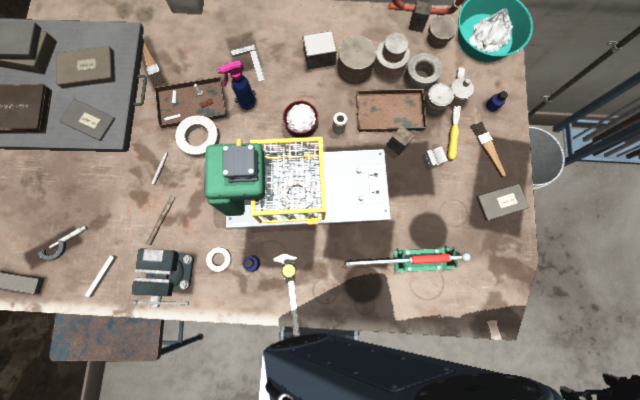

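The scene shows the press with its guard at left centre and the rest with the red handle at about (328,290). In the top view the slot faces right at about (325,190), the ring is under the mesh near (297,190), and the red-handled rod is in its rest at (430,259) with its hook end to the left, near (347,263). Ring candidates are the large white ring at (197,135), the small white ring at (217,258), the grey one at (424,68) and the one inside the guard at (297,190). I choose the guarded one and check it in a close crop.

```bash
python3 - <<'E'
import cv2,pickle,numpy as np
d=pickle.load(open("d0.pkl","rb"))
c=d["top"]["color"][:,:,::-1]
a=cv2.resize(c[130:235,215:395],None,fx=4.4,fy=4.4,interpolation=cv2.INTER_CUBIC)
b=cv2.resize(c[240:280,335:475],None,fx=4.4,fy=4.4,interpolation=cv2.INTER_CUBIC)
o=np.zeros((a.shape[0]+b.shape[0],a.shape[1],3),np.uint8)
o[:a.shape[0]]=a;o[a.shape[0]:,:b.shape[1]]=b
o=o[:600];print(o.shape,a.shape)
cv2.imwrite("pics/crop1.png",o)
open("h.py","w").write('''
import numpy as np,cv2
from scipy.spatial.transform import Rotation as R
def ray(c,uv,tcp=None,rot=None):
    x,y=cv2.undistortPoints(np.array([[uv]],float),c["mtx"],np.array([c["k1"],0,0,0]))[0,0]
    v=np.array([x,y,1.])
    if "mount" in c:
        M=np.asarray(c["mount"]);Q=R.from_rotvec(rot).as_matrix()
        return Q@M[:3,3]+tcp, Q@M[:3,:3]@v
    Q=R.from_rotvec(c["rvec"]).as_matrix()
    return -Q.T@c["tvec"], Q.T@v
def at(c,uv,z,tcp=None,rot=None):
    o,v=ray(c,uv,tcp,rot); return o+v*(z-o[2])/v[2]
def proj(c,P,tcp=None,rot=None):
    P=np.atleast_2d(np.array(P,float))
    if "mount" in c:
        M=np.asarray(c["mount"]);Q=R.from_rotvec(rot).as_matrix()
        q=((P-tcp)@Q-M[:3,3])@M[:3,:3]
    else: q=P@R.from_rotvec(c["rvec"]).as_matrix().T+c["tvec"]
    p,_=cv2.projectPoints(q,np.zeros(3),np.zeros(3),c["mtx"],np.array([c["k1"],0,0,0.]))
    return p[:,0]
''')
E
```

```text
(600, 792, 3) (462, 792, 3)
```

View pics/crop1.png

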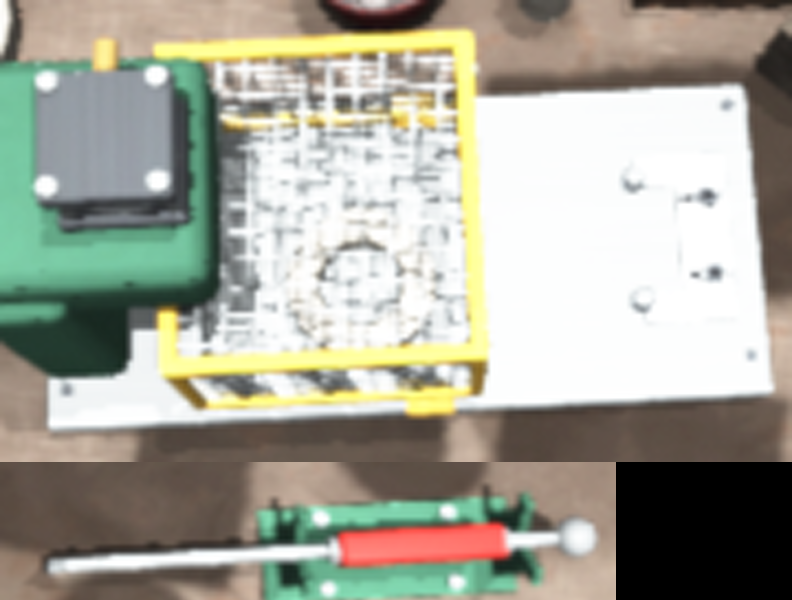

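The crop shows the ring under the mesh with its bore centre near crop (362,285). The pins are at (632,180) and (642,300), and the bed corners are at (745,85), (773,393) and (50,428). Below, the handle runs from (340,549) to (507,541), the bend is at (52,565) and the knob at (577,537).

```bash
python3 - <<'E'
import pickle;from h import *
d=pickle.load(open("d0.pkl","rb"));c=d["top"]
up=lambda x,y:(215-.5+(x+.5)/4.4,130-.5+(y+.5)/4.4)
lo=lambda x,y:(335-.5+(x+.5)/4.4,240-.5+(y-462+.5)/4.4)
np.set_printoptions(precision=4,suppress=True)
B=[at(c,up(*p),.025) for p in((745,85),(773,393),(50,428))]
print("bed",*B,np.linalg.norm(B[0]-B[1]),np.linalg.norm(B[2]-B[1]))
xa=(B[2]-B[1])/np.linalg.norm(B[2]-B[1]);ya=np.array([-xa[1],xa[0],0])
print("yaw from x-axis",np.degrees(np.arctan2(xa[1],xa[0])),"from y side",np.degrees(np.arctan2(*(B[1]-B[0])[1::-1]))) 
O=(B[0]+B[1])/2+.19*xa;print("O",O)
f=lambda P:(np.dot(P-O,xa),np.dot(P-O,ya))
for n,p,z in(("pin",(632,180),.039),("pin",(642,300),.039),("rL",(290,285),.052),("rR",(432,285),.052),("rT",(362,213),.052),("rB",(362,352),.052),("boreT",(362,243),.052),("boreL",(320,285),.052),("boreR",(406,285),.052),("gtop",(465,38),.16),("gbot",(480,355),.16)):
    P=at(c,up(*p),z);print(n,P,f(P))
for n,p,z in(("hL",(340,549),.06),("hR",(507,541),.06),("bend",(50,565),.06),("knob",(577,537),.06)):
    print(n,at(c,lo(*p),z))
# project of press model corners onto scene view/wrist for check
E
```

```text
bed [ 0.735  -0.1516  0.025 ] [ 0.5276 -0.1735  0.025 ] [0.4782 0.2862 0.025 ] 0.20847942693803317 0.46233448368142355
yaw from x-axis 96.1374401946961 from y side -173.9768242971922
O [0.611  0.0263 0.025 ]
pin [ 0.6601 -0.077   0.039 ] (np.float64(-0.10803472396217062), np.float64(-0.03781668320955546))
pin [ 0.5806 -0.0861  0.039 ] (np.float64(-0.10857481104936936), np.float64(0.042274185256596875))
rL [0.5743 0.138  0.052 ] (np.float64(0.11496588706606022), np.float64(0.024565020155790047))
rR [0.5795 0.0484 0.052 ] (np.float64(0.02524724174876254), np.float64(0.028923431768258064))
rT [0.624  0.0958 0.052 ] (np.float64(0.06770525063772838), np.float64(-0.020415792905155307))
rB [0.5339 0.0896 0.052 ] (np.float64(0.07110643375610468), np.float64(0.06986831038913001))
boreT [0.6043 0.0945 0.052 ] (np.float64(0.06845083016687208), np.float64(-0.0006411747215845027))
boreL [0.5754 0.1191 0.052 ] (np.float64(0.09601766625018011), np.float64(0.02548532475658618))
boreR [0.5786 0.0648 0.052 ] (np.float64(0.0416798005807882), np.float64(0.02812500329287126))
gtop [0.7033 0.0357 0.16  ] (np.float64(-0.0005820798445775443), np.float64(-0.09274154417108821))
gbot [0.5161 0.0168 0.16  ] (np.float64(0.0006777013788563189), np.float64(0.09537908500768093))
hL [ 0.416  -0.2255  0.06  ]
hR [ 0.4267 -0.3263  0.06  ]
bend [ 0.3962 -0.051   0.06  ]
knob [ 0.4316 -0.3685  0.06  ]
```

```bash
cat >> h.py <<'E'
def delta(target,yaw,s):
    """tool-frame shift (cm) to TCP target and roll so that tool y is square to yaw(deg)"""
    Q=R.from_rotvec(s["tool_rot"]).as_matrix()
    d=Q.T@(np.array(target)-s["tcp_pos"])*100
    u=Q.T@np.array([np.cos(np.radians(yaw)),np.sin(np.radians(yaw)),0])
    a=np.arctan2(u[1],u[0]); a=(a+np.pi/2)%np.pi-np.pi/2
    return d,a,Q
E
python3 - <<'E'
from h import *;from workcell import sense
np.set_printoptions(precision=4,suppress=True)
s=sense()
for z in(.295,.215):
    d,a,Q=delta([.4212,-.2745,z],96.3,s);print(d,a);
print(Q)
E
```

```text
[ 31.1933 -15.5569  10.9447] -1.3569923684945506
[ 31.1926 -15.5498  18.9447] -1.3569923684945506
[[ 0.948   0.3181 -0.0002]
 [ 0.3181 -0.948   0.0009]
 [ 0.0001 -0.0009 -1.    ]]
```

Emit:
play_rows --deltas '[[[2.6,-1.3,0.9,-0.11,0.7],[5.2,-2.6,1.8,-0.23,0.7],[7.8,-3.9,2.7,-0.34,0.7],[10.4,-5.2,3.6,-0.45,0.7],[13,-6.5,4.5,-0.57,0.7],[15.6,-7.8,5.5,-0.68,0.7],[18.2,-9.1,6.4,-0.79,0.7],[20.8,-10.4,7.3,-0.9,0.7],[23.4,-11.7,8.2,-1.02,0.7],[26,-13,9.1,-1.13,0.7],[28.6,-14.3,10,-1.24,0.7],[31.2,-15.55,10.95,-1.357,0.7]]]'

```text
time: 1.15
tcp_pos: [0.4221, -0.2735, 0.2947]
tool_rot: [-2.09, -2.346, 0.0]
ft_force: [-0.7, -0.3, 0.1]
grip_width: 0.852
gripper_force: 0.0
```

```bash
python3 - <<'E'
from h import *;from workcell import sense,capture;import pickle
np.set_printoptions(precision=4,suppress=True)
s=sense();c=capture("wrist");pickle.dump((s,c),open("w1.pkl","wb"))
print(s["time"],s["tcp_pos"],s["joint_pos"],s["grip_width"],s["joint_velocities"])
D=np.array([np.cos(np.radians(96.3)),np.sin(np.radians(96.3)),0])
H=np.array([.4212,-.2745,.06])
im=c["color"][:,:,::-1].copy()
for x in(-.095,-.05,0,.05,.22):
    p=proj(c,H+D*x,s["tcp_pos"],s["tool_rot"])[0];print(x,p)
    if x!=0: cv2.circle(im,tuple(int(round(v)) for v in p),2,(255,0,255),-1)
cv2.imwrite("pics/w1.png",im)
d,a,_=delta([.4212,-.2745,.215],96.3,s);print(d,a)
E
```

```text
1.15 [ 0.4221 -0.2735  0.2947] [-0.6675  0.4167  1.87   -0.      0.8549 -0.7828] 0.8522082704702537 [ 0.6894  0.291  -0.1033 -0.0013 -0.1922 -0.7197]
-0.095 [316.9432 318.6578]
-0.05 [317.1335 270.6648]
0 [317.3721 210.7636]
0.05 [317.6442 142.7519]
0.22 [ 318.917  -170.5833]
[-0.0875 -0.1038  7.975 ] 0.00537332449291994
```

View pics/w1.png

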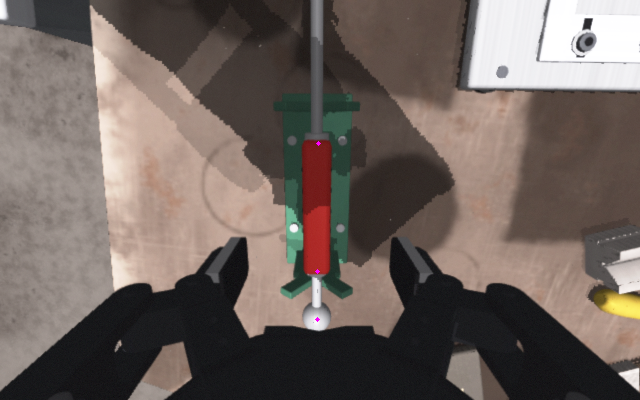

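The dots predicted from the model sit on the handle ends, near (318,143) and (317,271), and on the knob at (317,319), so the handle pose holds. I descend and grip.

Emit:
play_rows --deltas '[[[0,0,2,0,0.6],[0,0,4,0,0.6],[0,0,6,0,0.6],[0,0,7.2,0,0.6],[0,0,8,0,0.6],[0,0,8,0,0.5],[0,0,8,0,-1],[0,0,8,0,-1],[0,0,8,0,-1],[0,0,8,0,-1],[0,0,8,0,-1],[0,0,8,0,-1]]]' --newtons 110

```text
time: 2.2
tcp_pos: [0.4209, -0.2749, 0.216]
tool_rot: [-2.095, -2.34, 0.001]
ft_force: [-6.8, -2.5, 7.9]
grip_width: 0.217
gripper_force: 107.3
```

Emit:
play_rows --deltas '[[[0,0,0,0,-1],[0,0,0,0,-1],[0,0,0,0,-1],[0,0,0,0,-1]]]'

```text
time: 2.53
tcp_pos: [0.4209, -0.2749, 0.216]
tool_rot: [-2.095, -2.341, 0.001]
ft_force: [-7.3, -0.6, 8.2]
grip_width: 0.219
gripper_force: 107.3
```

Emit:
play_rows --deltas '[[[0,0,-0.5,0,-1],[0,0,-1.5,0,-1],[0,0,-3,0,-1],[0,0,-5,0,-1],[0,0,-7,0,-1],[0,0,-8.5,0,-1],[0,0,-9,0,-1],[0,0,-9,0,-1]]]'

```text
time: 3.2
tcp_pos: [0.4215, -0.2748, 0.3068]
tool_rot: [2.094, 2.338, 0.0]
ft_force: [0.6, -0.6, -3.0]
grip_width: 0.212
gripper_force: 107.5
```

```bash
cat >> h.py <<'E'
O=np.array([.611,.0263,0]);YAW=96.2
XA=np.array([np.cos(np.radians(YAW)),np.sin(np.radians(YAW)),0]);YA=np.array([-XA[1],XA[0],0])
def W(x,y,z): return O+XA*x+YA*y+np.array([0,0,z])
def inp(P): P=np.array(P);return np.array([np.dot(P-O,XA),np.dot(P-O,YA),P[2]])
E
python3 - <<'E'
from h import *;from workcell import sense,capture;import pickle
np.set_printoptions(precision=4,suppress=True)
s=sense();print(s["time"],s["tcp_pos"],s["ft_force"],s["torque"],s["joint_velocities"])
t,sc=capture("top"),capture("scene");pickle.dump((s,t,sc),open("d2.pkl","wb"))
tc=np.array([.4212,-.2745,.305]);D=R.from_euler('z',96.3,degrees=True).apply([1,0,0])
ax=tc-[0,0,.155]
for n,c in(("t",t),("s",sc)):
    im=c["color"][:,:,::-1].copy()
    pp=proj(c,[ax+D*-.095,ax+D*.22,ax+D*.22-[0,0,.046],ax]);print(n,pp)
    u,v=pp[1]; u,v=int(u),int(v)
    x0,y0=(u-60,v-40)
    k=im[max(y0,0):y0+100,max(x0,0):x0+160]
    cv2.imwrite(f"pics/{n}2.png",cv2.resize(k,None,fx=3.5,fy=3.5,interpolation=cv2.INTER_CUBIC));print(max(x0,0),max(y0,0))
a,b=[cv2.imread(f"pics/{n}2.png") for n in "ts"]
w=min(a.shape[1],b.shape[1]);h=min(a.shape[0],b.shape[0],299);cv2.imwrite("pics/ts2.png",np.vstack([a[:h,:w],b[:h,:w]]));print(h)
d,aa,_=delta(W(-.255,.026,.1055+.155),YAW,s);print(d,aa)
E
```

```text
3.2 [ 0.4215 -0.2748  0.3068] [ 0.5805 -0.6401 -3.0285] [ 0.0541  0.0419 -0.0158] [-0.0016  0.0371  0.0263 -0.0015 -0.0297  0.0006]
t [[480.892  254.4853]
 [351.0321 261.2321]
 [349.3154 262.0816]
 [441.7906 256.502 ]]
291 221
s [[358.5239 279.5448]
 [274.9054 215.928 ]
 [275.8221 231.5999]
 [329.7407 257.6779]]
214 175
299
[ 2.3594 19.4817  4.6673] 0.0018175902508246189
```

View pics/ts2.png

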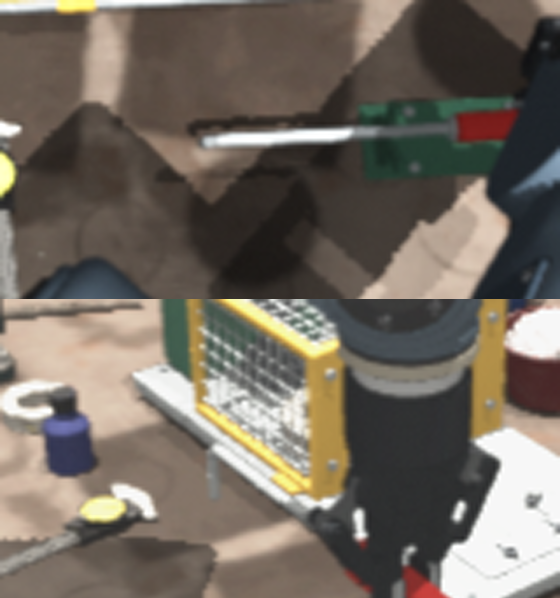

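The scene crop shows the lifted hook with its bend at pixel (275,218) and its tip at (275,232), within 2 px of the prediction, so the rod is level. I move to just before the slot.

Emit:
play_rows --deltas '[[[0.2,1.5,0,0,-1],[0.5,4.5,0,0,-1],[0.9,7.5,0,0,-1],[1.3,10.5,0,0,-1],[1.7,13.5,0.5,0,-1],[2,16.5,1.5,0,-1],[2.3,18.5,2.8,0,-1],[2.36,19.3,4,0.002,-1],[2.36,19.5,4.45,0.002,-1],[2.36,19.5,4.45,0.002,-1],[2.36,19.5,4.45,0.002,-1]]]'

```text
time: 4.22
tcp_pos: [0.612, -0.23, 0.2602]
tool_rot: [-2.098, -2.337, 0.001]
ft_force: [0.4, -0.5, -2.0]
grip_width: 0.215
gripper_force: 107.9
```

```bash
python3 - <<'E'
from h import *;from workcell import sense,capture;import pickle
np.set_printoptions(precision=4,suppress=True)
s=sense();print(s["time"],inp(s["tcp_pos"]),s["ft_force"],s["torque"])
c=capture("top");pickle.dump((s,c),open("d3.pkl","wb"))
im=c["color"][:,:,::-1].copy()
P=[W(.07,.025,.052),W(-.035,.026,.1055),W(0,.098,.16),W(0,-.098,.16),W(-.19,.105,.025),W(-.19,-.105,.025)]
p=proj(c,P);print(p)
a=np.linspace(0,2*np.pi,40)
for r in(.0475,):
  for q in proj(c,[W(.07+r*np.cos(t),.025+r*np.sin(t),.052) for t in a]): im[int(round(q[1])),int(round(q[0]))]=(255,0,255)
for q in p: im[int(round(q[1])),int(round(q[0]))]=(255,0,255)
cv2.imwrite("pics/t3.png",cv2.resize(im[130:235,240:400],None,fx=5,fy=5,interpolation=cv2.INTER_NEAREST))
print(delta(W(-.148,.026,.2605),YAW,s)[:2])
E
```

```text
4.2167 [-0.255   0.0267  0.2602] [ 0.3657 -0.4516 -1.9893] [-0.044   0.033  -0.0314]
[[296.7027 193.7959]
 [335.3643 187.6402]
 [324.0971 211.3222]
 [319.9386 136.33  ]
 [390.4418 219.1144]
 [383.8073 148.6201]]
(array([10.6952,  0.0659, -0.0271]), np.float64(-0.0004524692013090359))
```

View pics/t3.png

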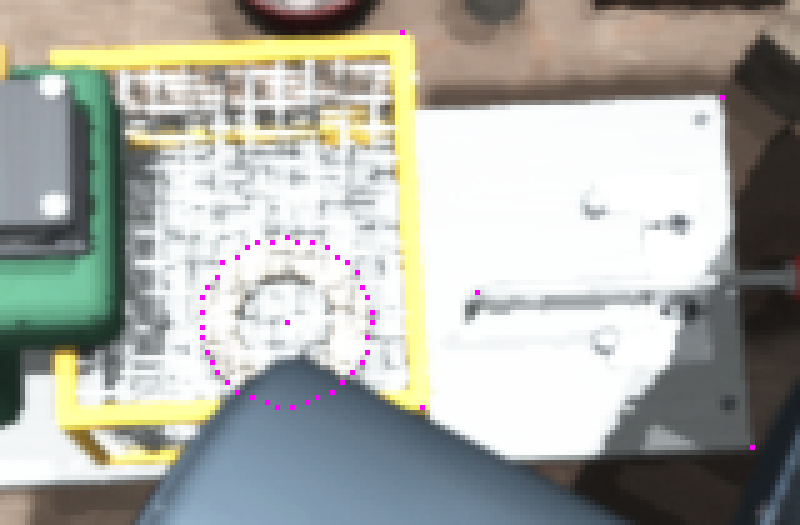

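The marked circle lies on the ring, with the bore centre near crop (285,317), and the hook end at (468,297) is in line with it. I go in.

Emit:
play_rows --deltas '[[[0.6,0.1,0,0,-1],[1.8,0.2,0,0,-1],[3,0.2,0,0,-1],[4.2,0.2,0,0,-1],[5.4,0.2,0,0,-1],[6.6,0.2,0,0,-1],[7.8,0.2,0,0,-1],[9,0.2,0,0,-1],[10.1,0.2,0,0,-1],[10.7,0.2,0,0,-1],[10.7,0.2,0,0,-1],[10.7,0.2,0,0,-1]]]'

```text
time: 5.27
tcp_pos: [0.6031, -0.1231, 0.2608]
tool_rot: [2.098, 2.338, -0.0]
ft_force: [0.2, -0.7, -2.2]
grip_width: 0.217
gripper_force: 107.9
```

```bash
python3 - <<'E'
from h import *;from workcell import sense
np.set_printoptions(precision=4,suppress=True)
s=sense();print(s["time"],inp(s["tcp_pos"]),s["ft_force"],s["torque"])
E
```

```text
5.2667 [-0.1476  0.024   0.2608] [ 0.2373 -0.6658 -2.1844] [-0.0601  0.0139 -0.0358]
```

Emit:
play_rows --deltas '[[[0,0,0.3,0,-1],[0,0,0.6,0,-1],[0,0,0.9,0,-1],[0,0,1.2,0,-1],[0,0,1.5,0,-1],[0,0,1.5,0,-1]]]'

```text
time: 5.77
tcp_pos: [0.6028, -0.1234, 0.2448]
tool_rot: [-2.098, -2.337, 0.001]
ft_force: [-0.0, 0.4, -2.6]
grip_width: 0.213
gripper_force: 107.9
```

Emit:
play_rows --deltas '[[[0,0,0.3,0,-1],[0,0,0.6,0,-1],[0,0,0.9,0,-1],[0,0,0.95,0,-1],[0,0,0.95,0,-1]]]'

```text
time: 6.18
tcp_pos: [0.603, -0.1232, 0.2359]
tool_rot: [-2.098, -2.338, 0.0]
ft_force: [0.2, 0.0, -2.2]
grip_width: 0.214
gripper_force: 107.9
```

Emit:
play_rows --deltas '[[[-0.3,0,0,0,-1],[-0.6,0,0,0,-1],[-0.9,0,0,0,-1],[-1.2,0,0,0,-1],[-1.4,0,0,0,-1],[-1.4,0,0,0,-1]]]'

```text
time: 6.68
tcp_pos: [0.6045, -0.1377, 0.2362]
tool_rot: [2.099, 2.337, 0.0]
ft_force: [-0.6, 0.6, -2.5]
grip_width: 0.215
gripper_force: 107.9
```

Emit:
play_rows --deltas '[[[0,0.4,0,0,-1],[0,0.8,0,0,-1],[0,1.2,0,0,-1],[0,1.6,0,0,-1],[-0.1,2,0,0,-1],[-0.1,2.3,0,0,-1],[-0.1,2.6,0,0,-1],[-0.2,2.9,0,0,-1],[-0.2,3.2,0,0,-1]]]'

```text
time: 7.43
tcp_pos: [0.6368, -0.1358, 0.2361]
tool_rot: [-2.098, -2.338, 0.0]
ft_force: [-2.6, 0.7, -1.3]
grip_width: 0.216
gripper_force: 107.9
```

Emit:
play_rows --deltas '[[[0,0.3,0,0,-1],[0,0.6,0,0,-1],[0,0.9,0,0,-1],[0,1.1,0,0,-1],[0,1.1,0,0,-1]]]'

```text
time: 7.85
tcp_pos: [0.6479, -0.1345, 0.2362]
tool_rot: [2.098, 2.338, 0.0]
ft_force: [-2.2, 0.1, -2.1]
grip_width: 0.216
gripper_force: 107.8
```

```bash
python3 - <<'E'
from h import *;from workcell import sense,capture
np.set_printoptions(precision=4,suppress=True)
s=sense();print(s["time"],inp(s["tcp_pos"]),[s["ft_force"]@v for v in(XA,YA)],s["ft_force"],s["torque"])
c=capture("top");im=c["color"][:,:,::-1]
cv2.imwrite("pics/t4.png",cv2.resize(im[130:235,240:400],None,fx=5,fy=5,interpolation=cv2.INTER_CUBIC))
E
```

```text
7.85 [-0.1638 -0.0193  0.2362] [np.float64(0.36919034841382714), np.float64(2.182574788039794)] [-2.2097  0.1313 -2.0733] [0.0415 0.3731 0.4422]
```

View pics/t4.png

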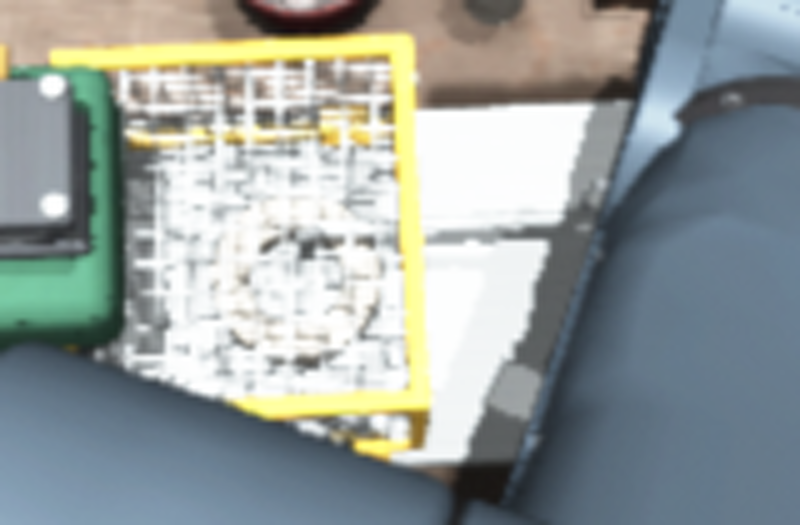

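The ring, outlined in crop x 222–382 and y 198–362, is now centred near (302,279). That is about y = 4 mm, clear of the slot edges. I centre the hook and draw.

Emit:
play_rows --deltas '[[[0,-0.6,0,0,-1],[0,-1.2,0,0,-1],[-0.2,-1.7,0,0,-1],[-0.6,-2,0,0,-1],[-1,-2.1,0,0,-1],[-1.4,-2.1,0,0,-1],[-1.8,-2.1,0,0,-1],[-2.3,-2.1,0,0,-1],[-2.8,-2.1,0,0,-1],[-3.3,-2.1,0,0,-1],[-3.8,-2.1,0,0,-1],[-4.3,-2.1,0,0,-1]]]'

```text
time: 8.9
tcp_pos: [0.6313, -0.1801, 0.2361]
tool_rot: [-2.098, -2.338, -0.0]
ft_force: [-0.8, 2.6, -2.4]
grip_width: 0.215
gripper_force: 107.7
```

Emit:
play_rows --deltas '[[[-0.5,0,0,0,-1],[-1,0,0,0,-1],[-1.5,0,0,0,-1],[-2,0,0,0,-1],[-2.5,0,0,0,-1],[-3,0,0,0,-1],[-3.5,0,0,0,-1],[-4,0,0,0,-1],[-4.5,0,0,0,-1],[-5,0,0,0,-1]]]'

```text
time: 9.73
tcp_pos: [0.6367, -0.2297, 0.2362]
tool_rot: [-2.098, -2.338, 0.0]
ft_force: [-0.1, 2.9, -1.5]
grip_width: 0.214
gripper_force: 107.7
```

Emit:
play_rows --deltas '[[[-0.4,0,0,0,-1],[-0.8,0,0,0,-1],[-1.2,0,0,0,-1],[-1.6,0,0,0,-1],[-2,0,0,0,-1],[-2.3,0,0,0,-1],[-2.6,0,0,0,-1],[-2.9,0,0,0,-1],[-3,0,0,0,-1],[-3,0,0,0,-1]]]'

```text
time: 10.57
tcp_pos: [0.6399, -0.2594, 0.2362]
tool_rot: [2.098, 2.338, -0.0]
ft_force: [-0.9, 0.6, -1.4]
grip_width: 0.215
gripper_force: 107.7
```

```bash
python3 - <<'E'
from h import *;from workcell import sense,capture
np.set_printoptions(precision=4,suppress=True)
s=sense();print(s["time"],inp(s["tcp_pos"]),[s["ft_force"]@v for v in(XA,YA)],s["ft_force"],s["torque"])
c=capture("wrist");im=c["color"][:,:,::-1].copy()
p=proj(c,[W(-.075,.002,.052),W(-.115,.043,.039),W(-.115,-.039,.039),W(inp(s["tcp_pos"])[0]+.22,inp(s["tcp_pos"])[1],.081)],s["tcp_pos"],s["tool_rot"]);print(p)
cv2.imwrite("pics/w5.png",im)
E
```

```text
10.5667 [-0.2871  0.0021  0.2362] [np.float64(0.7400271370195238), np.float64(0.8745255409107289)] [-0.9493  0.6413 -1.42  ] [ 0.2265  0.0359 -0.0495]
[[ 318.5986 -268.6934]
 [ 230.1486 -117.2335]
 [ 407.3376 -117.5852]
 [ 317.9388 -426.3789]]
```

View pics/w5.png

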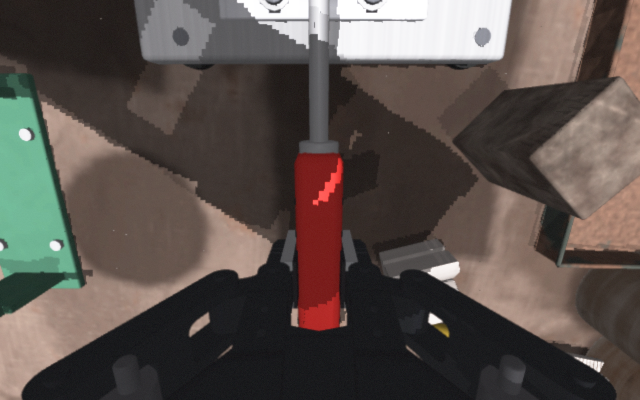

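The view shows the handle gripped straight in line, with the dark block at (550,150) and the V-block at (420,262) well clear of the fingers. I carry on slowly and feel for the pins.

Emit:
play_rows --deltas '[[[-0.2,0,0,0,-1],[-0.4,0,0,0,-1],[-0.6,0,0,0,-1],[-0.8,0,0,0,-1],[-1,0,0,0,-1]]]'

```text
time: 11.03
tcp_pos: [0.641, -0.2692, 0.2362]
tool_rot: [-2.098, -2.338, 0.0]
ft_force: [-0.3, 2.5, -1.7]
grip_width: 0.215
gripper_force: 107.8
```

Emit:
play_rows --deltas '[[[-0.15,0,0,0,-1],[-0.3,0,0,0,-1],[-0.45,0,0,0,-1],[-0.6,0,0,0,-1]]]'

```text
time: 11.37
tcp_pos: [0.6416, -0.2751, 0.2362]
tool_rot: [-2.098, -2.338, 0.0]
ft_force: [-0.9, 2.9, -1.5]
grip_width: 0.217
gripper_force: 107.8
```

Emit:
play_rows --deltas '[[[-0.1,0,0,0,-1],[-0.2,0,0,0,-1],[-0.3,0,0,0,-1]]]'

```text
time: 11.62
tcp_pos: [0.6419, -0.278, 0.2362]
tool_rot: [-2.098, -2.338, -0.0]
ft_force: [-0.0, 1.7, -3.0]
grip_width: 0.216
gripper_force: 107.8
```

Emit:
play_rows --deltas '[[[-0.1,0,0,0,-1],[-0.2,0,0,0,-1],[-0.3,0,0,0,-1]]]'

```text
time: 11.87
tcp_pos: [0.6422, -0.281, 0.2362]
tool_rot: [-2.098, -2.338, -0.0]
ft_force: [-0.9, 2.1, -2.7]
grip_width: 0.218
gripper_force: 107.8
```

Emit:
play_rows --deltas '[[[-0.1,0,0,0,-1],[-0.2,0,0,0,-1],[-0.2,0,0,0,-1]]]'

```text
time: 12.12
tcp_pos: [0.6425, -0.2832, 0.2362]
tool_rot: [2.098, 2.338, -0.0]
ft_force: [0.0, 1.3, -1.3]
grip_width: 0.214
gripper_force: 107.8
```

Emit:
play_rows --deltas '[[[-0.1,0,0,0,-1],[-0.15,0,0,0,-1],[-0.15,0,0,0,-1]]]'

```text
time: 12.37
tcp_pos: [0.6426, -0.2845, 0.2362]
tool_rot: [2.098, 2.338, -0.0]
ft_force: [-0.8, 2.3, -2.8]
grip_width: 0.217
gripper_force: 107.8
```

Emit:
play_rows --deltas '[[[-0.1,0,0,0,-1],[-0.15,0,0,0,-1],[-0.15,0,0,0,-1]]]'

```text
time: 12.62
tcp_pos: [0.6428, -0.286, 0.2362]
tool_rot: [2.098, 2.338, -0.0]
ft_force: [0.1, 2.2, -1.7]
grip_width: 0.217
gripper_force: 107.8
```

Emit:
play_rows --deltas '[[[-0.1,0,0,0,-1],[-0.15,0,0,0,-1],[-0.15,0,0,0,-1]]]'

```text
time: 12.87
tcp_pos: [0.6429, -0.2873, 0.236]
tool_rot: [-2.098, -2.337, -0.0]
ft_force: [-0.5, 4.2, -2.4]
grip_width: 0.217
gripper_force: 107.8
```

```bash
python3 - <<'E'
from h import *;from workcell import sense,capture
np.set_printoptions(precision=4,suppress=True)
s=sense();print(s["time"],inp(s["tcp_pos"]),[s["ft_force"]@v for v in(XA,YA)])
E
```

```text
12.8667 [-0.3152  0.0021  0.236 ] [np.float64(4.2089812818689305), np.float64(0.02364632537125394)]
```

Emit:
play_rows --deltas '[[[-0.05,0,0,0,-1],[-0.1,0,0,0,-1],[-0.1,0,0,0,-1]]]'

```text
time: 13.12
tcp_pos: [0.643, -0.2878, 0.2358]
tool_rot: [-2.097, -2.337, -0.001]
ft_force: [-1.2, 7.1, -2.3]
grip_width: 0.217
gripper_force: 107.6
```

Emit:
play_rows --deltas '[[[-0.05,0,0,0,-1],[-0.1,0,0,0,-1],[-0.1,0,0,0,-1]]]'

```text
time: 13.37
tcp_pos: [0.643, -0.2884, 0.2354]
tool_rot: [-2.096, -2.336, -0.001]
ft_force: [-0.1, 11.0, -3.4]
grip_width: 0.216
gripper_force: 107.6
```

```bash
python3 - <<'E'
from h import *;from workcell import sense,capture
np.set_printoptions(precision=4,suppress=True)
s=sense();print(s["time"],inp(s["tcp_pos"]),[s["ft_force"]@v for v in(XA,YA)],s["torque"])
c=capture("scene");im=c["color"][:,:,::-1]
h=inp(s["tcp_pos"]);x=h[0]+.22;print("hook",x,h[1])
p=proj(c,[W(x+.02,.002,.052)])[0];u,v=map(int,p);print(u,v)
e=capture("top");it=e["color"][:,:,::-1];q=proj(e,[W(x+.02,.002,.052)])[0].astype(int)
a=cv2.resize(im[v-35:v+35,u-60:u+60],None,fx=4,fy=4,interpolation=cv2.INTER_CUBIC)
b=cv2.resize(it[q[1]-35:q[1]+35,q[0]-60:q[0]+60],None,fx=4,fy=4,interpolation=cv2.INTER_CUBIC)
cv2.imwrite("pics/n6.png",np.vstack([a,b]))
E
```

```text
13.3667 [-0.3163  0.0021  0.2354] [np.float64(10.961357317604413), np.float64(-1.122446619682877)] [ 1.7371  0.0781 -0.1109]
hook -0.09628158966993636 0.0021234054241351316
347 224
```

View pics/n6.png

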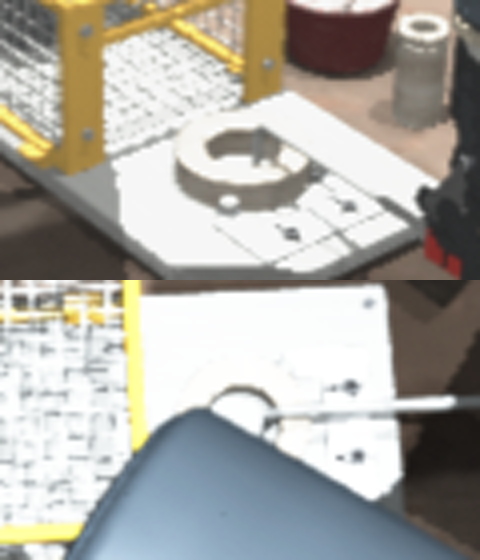

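The scene crop shows the ring against the near pin at (230,203) and the far pin at about (316,172), with the hook on the front wall of the bore. I hold a light steady pull.

Emit:
play_rows --deltas '[[[-0.05,0,0,0,-1],[-0.05,0,0,0,-1],[-0.05,0,0,0,-1],[-0.05,0,0,0,-1],[-0.05,0,0,0,-1],[-0.05,0,0,0,-1],[-0.05,0,0,0,-1],[-0.05,0,0,0,-1],[-0.05,0,0,0,-1],[-0.05,0,0,0,-1],[-0.05,0,0,0,-1],[-0.05,0,0,0,-1]]]'

```text
time: 14.47
tcp_pos: [0.6431, -0.2885, 0.2353]
tool_rot: [-2.096, -2.335, -0.001]
ft_force: [-0.5, 12.0, -3.9]
grip_width: 0.214
gripper_force: 107.5
```

Emit:
play_rows --deltas '[[[0,0,0,0,-1],[0,0,0,0,-1],[0,0,0,0,-1],[0,0,0,0,-1],[0,0,0,0,-1],[0,0,0,0,-1],[0,0,0,0,-1],[0,0,0,0,-1],[0,0,0,0,-1],[0,0,0,0,-1]]]'

```text
time: 15.3
tcp_pos: [0.6431, -0.2885, 0.2354]
tool_rot: [-2.096, -2.335, -0.002]
ft_force: [-0.8, 12.3, -3.8]
grip_width: 0.215
gripper_force: 107.5
```

```bash
python3 - <<'E'
from h import *;from workcell import sense
np.set_printoptions(precision=4,suppress=True)
s=sense();print(s["time"],inp(s["tcp_pos"]),[s["ft_force"]@v for v in(XA,YA)],s["torque"])
E
```

```text
15.3 [-0.3165  0.0021  0.2354] [np.float64(12.35848304875329), np.float64(-0.48825430562817396)] [ 1.9351  0.0526 -0.2148]
```

The pull is steady at 12 N with almost no side force and no movement, so both pins carry it. Now I unhook.

Emit:
play_rows --deltas '[[[0.3,0,0,0,-1],[0.6,0,0,0,-1],[0.9,0,0,0,-1],[1.3,0,0,0,-1],[1.7,0,0,0,-1],[2,0,0,0,-1],[2,0,0,0,-1],[2,0,0,0,-1]]]'

```text
time: 15.97
tcp_pos: [0.6411, -0.2699, 0.2363]
tool_rot: [2.098, 2.338, -0.0]
ft_force: [0.2, -0.0, -1.4]
grip_width: 0.214
gripper_force: 107.8
```

Emit:
play_rows --deltas '[[[0,0,-0.5,0,-1],[0,0,-1.3,0,-1],[0,0,-2.1,0,-1],[0,0,-3,0,-1],[0,0,-4,0,-1],[0,0,-5,0,-1],[0,0,-6,0,-1],[0,0,-7,0,-1],[0,0,-7,0,-1],[0,0,-7,0,-1]]]'

```text
time: 16.8
tcp_pos: [0.6411, -0.27, 0.3069]
tool_rot: [2.098, 2.337, 0.0]
ft_force: [-0.6, 0.5, -2.2]
grip_width: 0.216
gripper_force: 107.8
```

```bash
python3 - <<'E'
from h import *;from workcell import sense,capture
np.set_printoptions(precision=4,suppress=True)
s=sense();print(s["time"],s["tcp_pos"],inp(s["tcp_pos"]),s["ft_force"],s["torque"])
print(delta([.4212,-.2745,.305],96.3,s)[:2])
c=capture("scene");im=c["color"][:,:,::-1]
h=inp(s["tcp_pos"]);T=W(h[0]+.22,h[1],0);z=s["tcp_pos"][2]-.155
print(proj(c,[T+[0,0,z],T+[0,0,z-.046]]))
u,v=proj(c,[W(-.09,0,.06)])[0].astype(int);print(u,v)
cv2.imwrite("pics/n7.png",cv2.resize(im[v-60:v+40,u-70:u+70],None,fx=5,fy=5,interpolation=cv2.INTER_CUBIC))
E
```

```text
16.8 [ 0.6411 -0.27    0.3069] [-0.2978  0.0021  0.3069] [-0.6289  0.4645 -2.1712] [-0.0617  0.0147  0.0267]
(array([  1.9259, -21.9109,   0.1687]), np.float64(-0.0019416717966516117))
[[348.4959 192.5274]
 [348.0879 207.4814]]
351 223
```

View pics/n7.png

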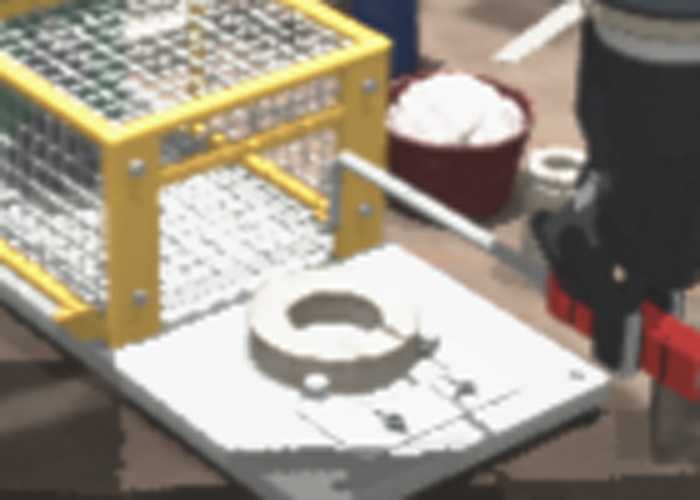

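The ring sits in the nest against both pins, at crop (316,383) and (428,345), and the hook is clear above it. I take the rod back to its rest.

Emit:
play_rows --deltas '[[[0,-1.5,0,0,-1],[0,-4.5,0,0,-1],[0,-7.5,0,0,-1],[0.3,-10.5,0,0,-1],[0.8,-13.5,0,0,-1],[1.4,-16.5,0,0,-1],[1.8,-19.5,0,0,-1],[1.95,-21.2,0,-0.002,-1],[1.95,-21.9,0,-0.002,-1],[1.95,-21.9,0,-0.002,-1],[1.95,-21.9,0,-0.002,-1],[1.95,-21.9,0,-0.002,-1]]]'

```text
time: 17.85
tcp_pos: [0.4222, -0.2744, 0.3061]
tool_rot: [2.095, 2.34, 0.0]
ft_force: [0.4, -0.2, -2.4]
grip_width: 0.214
gripper_force: 108.1
```

```bash
python3 - <<'E'
from h import *;from workcell import sense
np.set_printoptions(precision=4,suppress=True)
s=sense();print(s["time"],s["tcp_pos"],s["ft_force"],s["torque"],R.from_rotvec(s["tool_rot"]).as_matrix()[:,0])
print(delta([.4212,-.2748,.3068],96.3,s)[:2])
E
```

```text
17.85 [ 0.4222 -0.2744  0.3061] [ 0.4469 -0.2296 -2.4379] [-0.0616  0.0257  0.0048] [-0.1101  0.9939 -0.0003]
(array([-0.0322, -0.1007, -0.0656]), np.float64(0.00032591182811003705))
```

Emit:
play_rows --deltas '[[[0,-0.1,1,0,-1],[0,-0.1,3,0,-1],[0,-0.1,5,0,-1],[0,-0.1,6.5,0,-1],[0,-0.1,7.3,0,-1],[0,-0.1,7.8,0,-1],[0,-0.1,8,0,-1],[0,-0.1,8,0,-1]]]'

```text
time: 18.52
tcp_pos: [0.4205, -0.2744, 0.2261]
tool_rot: [2.096, 2.34, -0.0]
ft_force: [-0.3, -0.4, -2.1]
grip_width: 0.215
gripper_force: 108.1
```

Emit:
play_rows --deltas '[[[0,0,0.3,0,-1],[0,0,0.6,0,-1],[0,0,0.8,0,-1],[0,0,0.9,0,-1],[0,0,0.9,0,-1]]]'

```text
time: 18.93
tcp_pos: [0.4203, -0.2744, 0.2172]
tool_rot: [2.096, 2.34, 0.0]
ft_force: [0.2, 0.3, -1.5]
grip_width: 0.216
gripper_force: 108.1
```

Emit:
play_rows --deltas '[[[0,0.05,0.05,0,-1],[0,0.05,0.1,0,-1],[0,0.05,0.15,0,-1],[0,0.05,0.15,0,-1]]]'

```text
time: 19.27
tcp_pos: [0.4207, -0.2744, 0.2163]
tool_rot: [2.095, 2.34, -0.0]
ft_force: [-3.1, 1.1, 7.5]
grip_width: 0.216
gripper_force: 109.7
```

Emit:
play_rows --deltas '[[[0,0,0,0,0],[0,0,0,0,0.2],[0,0,0,0,0.4],[0,0,0,0,0.5],[0,0,0,0,0.5],[0,0,0,0,0.5]]]'

```text
time: 19.77
tcp_pos: [0.4207, -0.2743, 0.2157]
tool_rot: [-2.096, -2.34, -0.0]
ft_force: [0.4, -0.9, -0.4]
grip_width: 0.75
gripper_force: 0.0
```

Emit:
play_rows --deltas '[[[0,0,-0.5,0,0.5],[0,0,-1.5,0,0.5],[0,0,-3.5,0,0.5],[0,0,-6,0,0.5],[0,0,-9,0,0.5],[0,0,-12,0,0.5],[0,0,-14,0,0.5],[0,0,-15,0,0.5],[0,0,-15,0,0.5],[0,0,-15,0,0.5]]]'

```text
time: 20.6
tcp_pos: [0.4205, -0.2741, 0.3655]
tool_rot: [2.096, 2.34, -0.0]
ft_force: [-0.1, 0.1, -0.9]
grip_width: 0.752
gripper_force: 0.0
```

```bash
python3 - <<'E'
from h import *;from workcell import sense,capture
np.set_printoptions(precision=4,suppress=True)
s=sense();print(s["time"],s["tcp_pos"],s["ft_force"],s["grip_width"])
w=capture("wrist")["color"][:,:,::-1];t=capture("top")["color"][:,:,::-1];c=capture("scene")["color"][:,:,::-1]
a=cv2.resize(w,(400,250));b=cv2.resize(c[150:340,230:460],(400,330));e=cv2.resize(t[130:290,310:490],(400,356),interpolation=cv2.INTER_CUBIC)
o=np.zeros((580,800,3),np.uint8);o[:250,:400]=a;o[250:,:400]=b;o[:356,400:]=e
cv2.imwrite("pics/f.png",o)
E
```

```text
20.6 [ 0.4205 -0.2741  0.3655] [-0.0926  0.0902 -0.948 ] 0.7521974621483981
```

View pics/f.png

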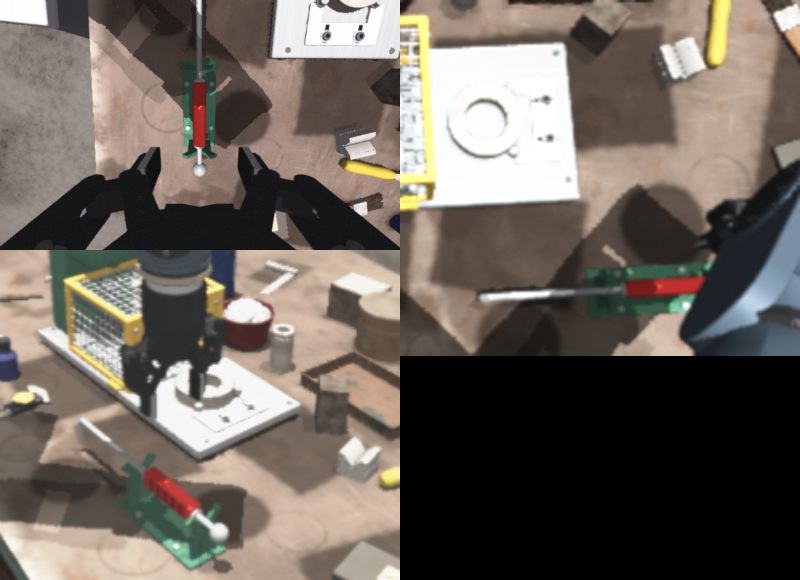

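The final composite shows the ring in the nest at (485,118) in the top-view panel, with the near pin visible against it at (513,152). The rod lies in both notches of its rest, the bystanders are untouched and the gripper is clear.

```bash
python3 -c "
from workcell import job_done
print(job_done())"
```

```text
the job is handed in; nothing more can be done
None
```

I handed the job in at about 21 s: the ring is in the nest, held against both pins with a steady pull of about 12 N and then unhooked, and the rod is back in its rest.

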